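# Put the forming dies back in their labelled bays

### The arm

A 7-joint arm with a two-finger parallel gripper is mounted at the origin on the work surface. World frame = base frame: x ahead of the robot, y to its left, z up, the work surface at z = 0. Lengths are in m, angles in degrees, forces in N, time in s.
With the tool pointing down it reaches from about 0.425 to 0.875 m from the base axis. Payload 4.7 kg.
Tool frame: the origin (TCP) lies at the very end of the fingers, on their centre line; the grasp point (between the pads) lies 19 mm behind it; z points along the fingers, y is the line along which they close (so a half turn about z gives the same grasp; the last joint's range is limited). The gripper opens to 87 mm and grips with 3 to 60 N. Pads are 19 mm wide; open, the fingers measure 117 mm over their backs; the gripper's body (75 mm by 190 mm) begins 51 mm behind the grasp point.
Start: joints at [73.631, 18.392, -4.016, 83.108, 1.295, 78.541, -3.26], TCP at [0.192, -0.621, 0.223] pointing down, gripper open.
Joint ranges: [-163.93, 163.93], [-17.29, 119.83], [-79.2, 71.16], [3.27, 140.29], [-89.18, 269.18], [5.43, 117.66], [-154.24, 154.24]. Speed limits (degrees/s): [147.25, 147.25, 180, 180, 180, 180, 180].

### API

Orientations are given as [roll, pitch, yaw] about the fixed x, y, z axes, in that order (R = Rz(yaw) Ry(pitch) Rx(roll)).
In Python, from cell import get_obs, cams, ticket, finder gives the robot as it stands.
- The arm moves only by the shell command python3 -m creep 'ROWS' [FORCE]. ROWS is text: rows parted by semicolons, each of 5 numbers parted by spaces: the shift along the world's x, y, z in m, then the turn about the world's z in degrees, then the finger opening in m, from 0 to 0.087. A call has 1 to 8 rows; each row shifts and turns the commanded pose from where the row before left it; what a row does not reach is not made up. A row lasts 1/8 s, in which the tool goes at most 62.5 mm and 10.7 degrees, less where a joint would pass 70% of its speed; a pose out of reach is approached as far as the arm can. A call with a gripper value outside its range is refused whole. The fingers move at their own pace and stop on an object; FORCE is the grip in N (left out, the last holds). Time passes only in rows, so rows that do not move let the fingers close. It gives the time, the measured TCP pose, the force, the opening and the grip force at its end, in the units of the state.
- get_obs(): the state, without advancing time (a new reading comes with each control period).
- cams.read_camera(name): name is "scene" or "top"; returns the picture (384x512x3 uint8, red, green, blue); there is no depth.
- cams.calibration(name): a dict with "fx", "fy", "cx", "cy" (pixels), "extrinsics" (4x4, takes a point from world to camera coordinates). Camera axes: x right, y down, z forward; pixel columns grow to the right and rows downward; lengths in m; the calibration is good to about 2 mm. A picture is of the moment at which its call begins. calibration takes no time and is no camera call.
- ticket.sign_off(): hands the job in; it is judged then, once.
Trained networks look in the newest picture that a camera, given by its name, has taken for a name from the list of things; names that differ only in an ending like _2 or _b are one class to them, and where a whole thing is asked for, a point or a joint stands for the part that bears it (a point fixed in the world has none). Each returns a list of dicts, best first, with "p" (0 to 1); they miss things now and then, are a little off and sometimes report something else, mostly with a low value. They report only what shows in the picture. A call takes as long as a camera call. They do not tell look-alikes from the thing itself.
- finder.masks_of(name, camera): "mask" (384x512 bool, what is visible of it) and "xy" ([column, row] in pixels, amid what is visible of it).
- finder.tip_of(name, camera): "xy" ([column, row] in pixels: a listed point, or the origin of a listed thing).
The state is a dict: "time_s": time; "qpos": joint angles; "joint_velocities": joint speeds; "effort": joint torques, N m; "tool_pos": TCP position; "tool_rot": TCP orientation; "force": force on the tool from outside, world axes, zero at the start; "wrist_torque": the same for the moment, N m; "grip_width": finger opening in m; "grasp_force": force on a finger pad.
Only numpy, scipy, OpenCV 4.12 (cv2) and the standard library are available. Lean on these libraries where they do the work, as an engineer would, in place of code of your own. Each camera call takes 0.05 s, during which the arm holds its last target. There are 200 camera calls.

### The job

The pressing is finished: put the round die and the bar die back in the rack, each set down gently and lying flat in the pocket of the bay whose label plate shows its shape. One of the two is still held down in the press die holder, so before lifting it slide the holder's keeper right back off its foot, and leave the keeper back. Leave the twin-post die in its bay and the hammer, spanner and can where they are.

Things in the scene. Friction and masses are not known exactly. Their poses are not given: they have to be found in the camera images.
- die_round: Aluminium forming die: a flat foot 120 x 44 x 12 mm (long side along its x axis) carrying one upright round post of 40 mm diameter at its middle, with a domed top; 54 mm high overall, about 0.36 kg. Starts either in the holder or on the wooden board, foot at 20 mm above the bench. Origin: centre of the foot's underside; z up; x and -x are equivalent.
- die_bar: Aluminium forming die: a flat foot 120 x 44 x 12 mm (long side along its x axis) carrying one straight bar 84 mm long (along x), 30 mm wide, flat top 52 mm above the underside, about 0.44 kg. Starts in the other of these two places. Origin: centre of the foot's underside; z up; x and -x are equivalent.
- die_pair: Aluminium forming die: a flat foot 120 x 44 x 12 mm (long side along its x axis) carrying two upright round posts of 28 mm diameter, 60 mm apart along x; 54 mm high. It already lies in its own bay and stays there. Origin: centre of the foot's underside; z up; x and -x are equivalent.
- bay_round: Fixed bay of the die rack. Pocket for a foot: 126 (x) x 50 mm (y), its floor 6 mm above the origin, walls 12 mm above that floor. Label: dark 3 mm steel plate, centred 101 mm from the origin along +x: one 40 mm disc (the round die). Origin: under the pocket's centre, 12 mm above the bench. Three bays side by side, 90 mm apart along y; their order changes.
- bay_bar: Fixed bay of the die rack. Pocket for a foot: 126 (x) x 50 mm (y), its floor 6 mm above the origin, walls 12 mm above that floor. Label: dark 3 mm steel plate, centred 101 mm from the origin along +x: one strip 54 (x) x 19 mm (the bar die). Origin: under the pocket's centre, 12 mm above the bench. Three bays side by side, 90 mm apart along y; their order changes.
- bay_pair: Fixed bay of the die rack. Pocket for a foot: 126 (x) x 50 mm (y), its floor 6 mm above the origin, walls 12 mm above that floor. Label: dark 3 mm steel plate, centred 101 mm from the origin along +x: two 25 mm discs in line along x (the twin-post die). Origin: under the pocket's centre, 12 mm above the bench. Three bays side by side, 90 mm apart along y; their order changes.
- holder: Fixed dark steel die holder, base plate 240 (x) x 90 (y) x 20 mm. A die sits on top of the plate, its long side along the holder's x, between a fixed stop 14 mm high at the +x end, low side rails 8 mm high (50 mm apart), and the keeper at the -x end. Origin: centre of the plate's underside.
- holder_seat (a point): Point on top of the holder's plate (20 mm above the bench) under the centre of the held die; axes as the holder's.
- keeper (a joint): Sliding steel keeper of the holder, in m: 0 = closed, its lip reaching 12 mm over the foot of the held die; 0.040 = slid right back, along the holder's -x. It stays where it is left and takes about 3 N to slide. From about 0.015 on the lip is clear of the foot.
- keeper_grip (a point): Point on the keeper's upright black grip, 16 mm below the grip's top. The grip is 18 mm along the holder's x, 22 mm along its y and stands 40 mm up from the keeper's body (26 mm high, 66 mm wide along y); this point is 70 mm above the bench. It moves with the keeper; axes as the holder's.
- board: Fixed wooden board beside the holder, 180 x 92 x 20 mm, on which the other die lies with its long side along the holder's x. Origin: centre of its underside.
- hammer: Bystander: hammer 250 mm long lying at the far side of the bench, handle towards its -x.
- spanner: Bystander: steel spanner 200 mm long lying at the far side of the bench.
- can: Bystander: can 72 mm in diameter and 75 mm high standing at the far side of the bench. Origin: centre of its underside.
Not all that is in view belongs to the job. What is shaped like the die_round but black or turquoise is not meant.

How it is judged:
By the outcome, as a careful person would: the job done as asked, in the order asked, and still so for the second after the job is handed in, with the robot touching nothing.
It also fails if it takes over 53 s, if anything falls off the work surface, if the arm or the gripper's body presses on something with over 40 N, if the wrist force passes 120 N, or if a joint passes its speed limit or range.

## Working session

There is one attempt and no reset: what is moved stays moved. The work goes in short steps, Python scripts to look and compute and a shell command to move; the robot and the scene stay as the last step left them, time stands still between calls to the robot, and variables do not carry over. Pictures are saved under pics/ and viewed, at most 13 in all, crops included, and the job is handed in when it is done.

```bash
mkdir -p pics
cat > h.py <<'E'
import numpy as np, cv2
from cell import get_obs, cams, ticket, finder
def shot(n,f):
    im=cams.read_camera(n); cv2.imwrite('pics/'+f,cv2.cvtColor(im,cv2.COLOR_RGB2BGR)); return im
def w(n,xy,z):
    c=cams.calibration(n);E=np.array(c['extrinsics']);R,t=E[:3,:3],E[:3,3]
    d=R.T@np.array([(xy[0]-c['cx'])/c['fx'],(xy[1]-c['cy'])/c['fy'],1]);o=-R.T@t
    return o+d*(z-o[2])/d[2]
E
python3 - <<'E'
from h import *
o=get_obs();print(o['time_s'],o['tool_pos'],o['tool_rot'],o['grip_width'],o['force'])
Z=dict(die_round=.02,die_bar=.02,die_pair=.018,bay_round=.012,bay_bar=.012,bay_pair=.012,holder=0,holder_seat=.02,keeper_grip=.07,board=0)
for n in ('top','scene'):
    shot(n,n+'0.png')
    for k,z in Z.items():
        for r in finder.tip_of(k,n)[:3]: print(n,k,round(r['p'],2),np.round(r['xy']),np.round(w(n,r['xy'],z),4))
E
```

```text
0.0 [ 0.19176575 -0.62048295  0.22147079] [-1.79890905e+02  5.78342548e-03  1.71778921e+01] 0.08703581126926198 [-0.54322903 -0.1162766   0.19096232]
top die_round 0.84 [398. 258.] [ 0.4441 -0.4467  0.02  ]
top die_round 0.68 [334. 218.] [ 0.5494 -0.2827  0.02  ]
top die_round 0.67 [408. 167.] [ 0.6828 -0.4808  0.02  ]
top die_bar 0.95 [292. 205.] [ 0.5849 -0.1701  0.02  ]
top die_pair 0.7 [324. 155.] [ 0.7191 -0.2599  0.018 ]
top die_pair 0.6 [157. 232.] [0.515  0.1893 0.018 ]
top bay_round 0.84 [126. 228.] [0.5273 0.2733 0.012 ]
top bay_bar 0.86 [191. 241.] [0.491 0.099 0.012]
top bay_pair 0.76 [160. 235.] [0.5084 0.1804 0.012 ]
top holder 0.86 [334. 228.] [ 0.5242 -0.2851  0.    ]
top holder_seat 0.68 [338. 218.] [ 0.5499 -0.2927  0.02  ]
top holder_seat 0.56 [123. 226.] [0.5316 0.2787 0.02  ]
top keeper_grip 0.8 [336. 249.] [ 0.4699 -0.2767  0.07  ]
top board 0.64 [292. 211.] [ 0.5703 -0.1727  0.    ]
top board 0.5 [293. 205.] [ 0.5854 -0.1745  0.    ]
scene die_round 0.82 [194. 256.] [ 0.5545 -0.3013  0.02  ]
scene die_round 0.63 [122. 296.] [ 0.4614 -0.4566  0.02  ]
scene die_round 0.57 [204. 356.] [ 0.692 -0.493  0.02 ]
scene die_bar 0.76 [232. 219.] [ 0.5887 -0.1715  0.02  ]
scene die_bar 0.18 [266. 117.] [0.5166 0.1727 0.02  ]
scene die_pair 0.81 [267. 115.] [0.5137 0.1833 0.018 ]
scene die_pair 0.38 [225. 222.] [ 0.5753 -0.1845  0.018 ]
scene bay_round 0.81 [284.  96.] [0.5253 0.2805 0.012 ]
scene bay_bar 0.97 [249. 138.] [0.5037 0.0885 0.012 ]
scene bay_bar 0.25 [197. 251.] [ 0.5512 -0.2819  0.012 ]
scene bay_pair 0.88 [263. 116.] [0.5037 0.1789 0.012 ]
scene holder 0.76 [185. 252.] [ 0.522  -0.2911  0.    ]
scene holder_seat 0.86 [194. 252.] [ 0.5504 -0.2924  0.02  ]
scene keeper_grip 0.7 [165. 225.] [ 0.4732 -0.2797  0.07  ]
scene board 0.81 [224. 221.] [ 0.5657 -0.1762  0.    ]
```

```bash
python3 -c "
import cv2,numpy as np
a=cv2.imread('pics/top0.png');b=cv2.imread('pics/scene0.png')
cv2.imwrite('pics/t0.png',cv2.resize(a,(768,576)));cv2.imwrite('pics/s0.png',cv2.resize(b,(768,576)))"
```

```text
(no output)
```

View pics/t0.png

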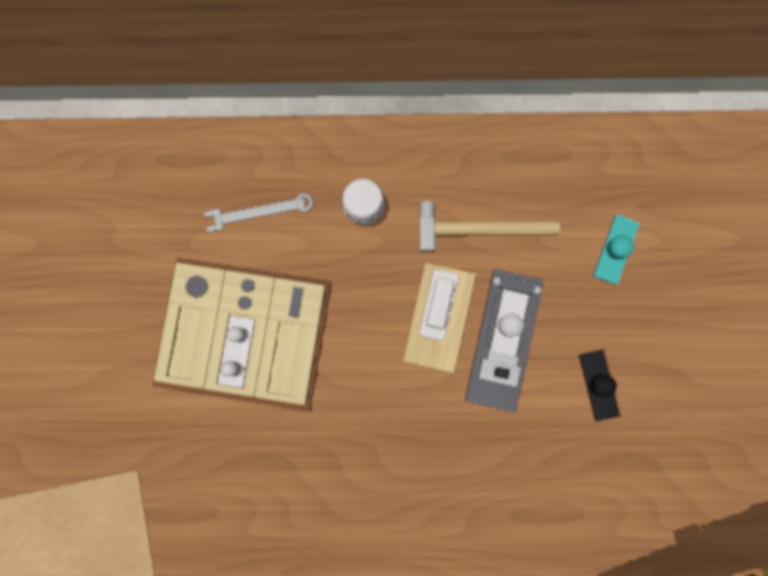

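View pics/s0.png

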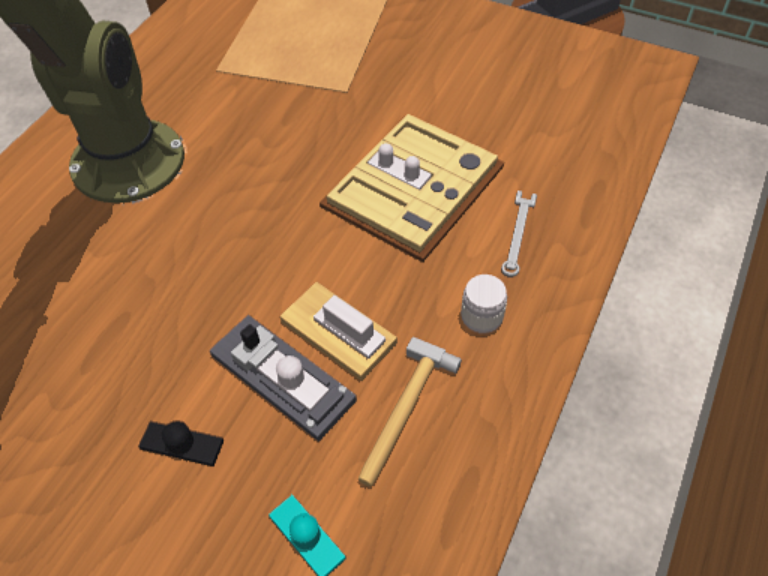

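```bash
cat > m.py <<'E'
from h import *
def rects(n,names):
    out={}
    for k,z in names:
        for r in finder.masks_of(k,n)[:2]:
            if r['p']<.4: continue
            m=r['mask'].astype(np.uint8); c,_=cv2.findContours(m,cv2.RETR_EXTERNAL,cv2.CHAIN_APPROX_NONE)
            p=max(c,key=cv2.contourArea)[:,0,:]
            P=np.array([w(n,q,z)[:2] for q in p]).astype(np.float32)*1000
            (cx,cy),(a,b),t=cv2.minAreaRect(P)
            if a<b: a,b,t=b,a,t+90
            t=(t+90)%180-90
            print(n,k,round(r['p'],2),np.round(r['xy']),'c',round(cx,1),round(cy,1),'size',round(a,1),round(b,1),'yaw',round(t,1))
E
python3 - <<'E'
from m import *
im=shot('top','t1.png')
rects('top',[('die_round',.032),('die_bar',.032),('die_pair',.03),('bay_round',.03),('bay_bar',.03),('bay_pair',.03),('holder',.02),('keeper_grip',.046),('board',.02)])
b=cv2.cvtColor(im,cv2.COLOR_RGB2BGR)
A=cv2.resize(b[168:276,98:226],(768,648),interpolation=cv2.INTER_CUBIC)
B=cv2.resize(b[172:280,262:390],(768,648),interpolation=cv2.INTER_CUBIC)
cv2.imwrite('pics/cA.png',A[:600]);cv2.imwrite('pics/cB.png',B[:600])
E
```

```text
top die_round 0.82 [403. 256.] c 450.1 -446.7 size 118.8 52.6 yaw 13.6
top die_round 0.79 [411. 166.] c 685.2 -485.9 size 117.6 50.4 yaw -20.7
top die_bar 0.63 [292. 202.] c 590.2 -171.0 size 117.8 42.9 yaw -13.1
top die_pair 0.67 [158. 235.] c 510.1 185.7 size 119.8 48.2 yaw -8.6
top die_pair 0.48 [243. 134.] c 776.2 -39.2 size 82.2 70.1 yaw -0.6
top bay_round 0.96 [128. 214.] c 556.7 267.5 size 212.3 92.5 yaw -9.3
top bay_bar 0.85 [192. 228.] c 529.0 89.8 size 210.3 93.6 yaw -8.6
top bay_bar 0.57 [126. 215.] c 556.8 268.8 size 217.4 94.6 yaw -9.4
top bay_pair 0.67 [163. 208.] c 543.9 179.6 size 208.8 89.5 yaw -9.1
top holder 0.58 [333. 239.] c 529.6 -285.8 size 240.7 93.1 yaw -13.1
top keeper_grip 0.93 [334. 246.] c 479.6 -273.5 size 68.3 48.5 yaw 75.7
top board 0.63 [299. 218.] c 569.8 -172.3 size 175.9 93.0 yaw -12.9
```

View pics/cA.png

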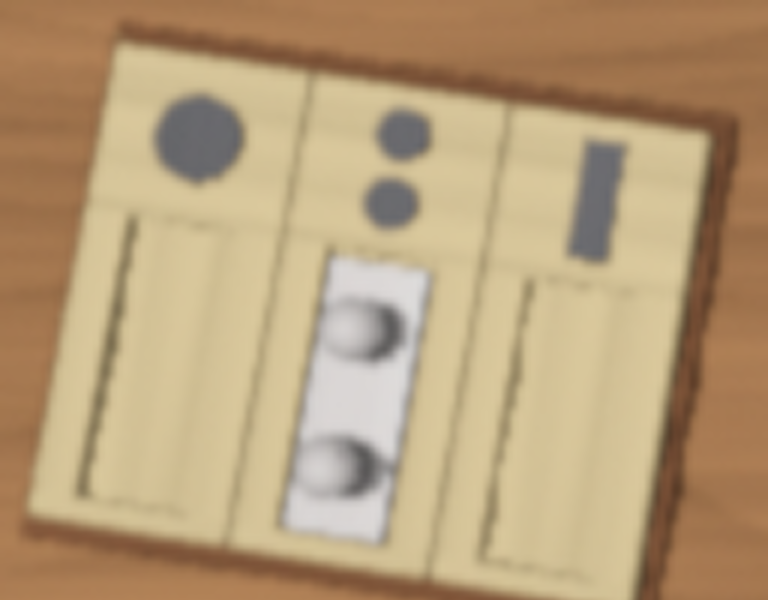

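View pics/cB.png

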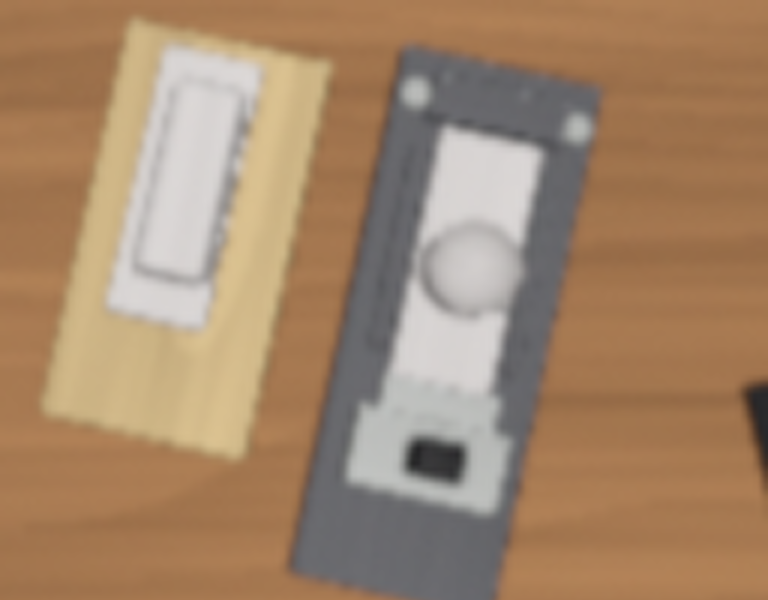

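The look-alikes for die_round are black (402,256), turquoise (411,166) and bare aluminium in the holder (340,216). Only the last fits, because the die is aluminium and the crop shows a grey domed post on a grey foot under the keeper. The bar die is on the board at (292,203). The labels at the top edge of the rack read: disc at about (131,191), two discs in the middle, strip at about (197,201). So bay_round is the leftmost bay and bay_bar the rightmost.

Run:
```python
from m import *
f=lambda x,y,ox,oy:((x+.5)/6-.5+ox,(y+.5)/6-.5+oy)
def P(x,y,ox,oy,z): return w('top',f(x,y,ox,oy),z)[:2]*1000
A=lambda x,y,z:P(x,y,98,168,z)
B=lambda x,y,z:P(x,y,262,172,z)
print('rack corners',[np.round(A(*q,.03),1) for q in[(118,42),(712,130),(28,515)]])
print('round pocket left edge',np.round(A(132,215,.03),1),np.round(A(80,495,.03),1))
print('bar pocket left edge',np.round(A(532,280,.03),1),np.round(A(483,558,.03),1))
print('rnd foot end',np.round(B(440,127,.032),1),np.round(B(545,150,.032),1))
print('stop/holder corners',np.round(B(403,45,.02),1),np.round(B(602,90,.02),1),np.round(B(290,572,.02),1))
print('grip top',np.round(B(436,459,.086),1))
# label + die segmentation both cams
for n in('top','scene'):
    im=cv2.cvtColor(cams.read_camera(n),cv2.COLOR_RGB2HSV)
    for nm,z,lo,hi in(('dark',.033,(0,0,40),(180,70,150)),):
        m=cv2.inRange(im,lo,hi); k,l,s,c=cv2.connectedComponentsWithStats(m,connectivity=4)
        for i in range(1,k):
            p=w(n,c[i],z)*1000
            if 15<s[i,4]<600 and 450<p[0]<700 and 50<p[1]<320: print(n,s[i,4],np.round(c[i],1),np.round(p[:2],1))
rects('scene',[('die_bar',.032),('die_round',.032),('bay_round',.03),('bay_bar',.03),('holder',.02)])
```

```text
rack corners [array([668.8, 295.4]), array([627.1,  29.3]), array([459.6, 329.1])]
round pocket left edge [591.3 286.9] [468.2 306.4]
bar pocket left edge [561.3 108.5] [440.2 128.5]
rnd foot end [ 615.2 -284. ] [ 604.7 -329.5]
stop/holder corners [ 653.2 -270.1] [ 632.4 -357.5] [ 422. -216.]
grip top [ 471.4 -271.5]
top 161 [130.8 190.6] [624.9 256.9]
top 58 [165.  190.2] [625.5 165.5]
top 129 [197.1 201.3] [595.2  79.7]
top 56 [162.8 201.5] [595.3 170.8]
top 39 [161.8 223.2] [538.  172.4]
top 47 [158.  245.6] [479.3 181.4]
scene 90 [256.8 106.4] [479.6 188.8]
scene 111 [312.8 107.3] [626.3 253.7]
scene 97 [274.2 114.9] [538.9 179.8]
scene 49 [291.  124.1] [596.3 167.8]
scene 47 [300.5 128.7] [627.1 163.3]
scene 109 [277.7 146.8] [597.3  77.1]
scene die_bar 0.67 [234. 214.] c 592.7 -171.2 size 122.4 57.7 yaw -13.7
scene die_round 0.83 [198. 252.] c 557.5 -293.2 size 117.2 56.1 yaw -14.8
scene die_round 0.83 [205. 358.] c 697.1 -498.1 size 119.2 43.5 yaw -21.9
scene bay_round 0.8 [297.  98.] c 560.4 265.4 size 222.1 94.5 yaw -10.8
scene bay_round 0.49 [196. 253.] c 556.4 -291.4 size 115.7 54.8 yaw -13.4
scene bay_bar 0.65 [256. 138.] c 532.6 85.1 size 218.5 102.2 yaw -9.2
scene holder 0.58 [178. 254.] c 531.3 -291.2 size 245.4 96.8 yaw -13.6
```

```bash
python3 -m creep '.035 .0432 0 -3.8 .05;.035 .0432 0 -3.8 .05;.035 .0432 0 -3.8 .05;.035 .0432 0 -3.8 .05;.035 .0432 0 -3.8 .05;.035 .0432 0 -3.8 .05;.035 .0432 0 -3.8 .05;.035 .0432 0 -3.8 .05' 12; python3 -m creep '0 0 -.03 0 .05;0 0 -.03 0 .05;0 0 0 0 .05'
```

```text
time_s: 2.95
tool_pos: [0.4729, -0.274, 0.2229]
tool_rot: [180.0, -0.0, -13.4]
force: [-0.3, -0.2, -0.4]
grip_width: 0.0499
grasp_force: 0.0
time_s: 3.32
tool_pos: [0.4703, -0.2745, 0.1604]
tool_rot: [-179.9, 0.3, -13.2]
force: [-0.8, -0.1, 0.5]
grip_width: 0.0498
grasp_force: 0.0
```

```bash
python3 -m creep '.001 0 -.03 0 .05;0 0 -.03 0 .05;0 0 -.025 0 .05;0 0 -.012 0 .05;0 0 -.009 0 .05;0 0 0 0 .05'
python3 - <<'E'
from m import *
im=shot('scene','k.png');cv2.imwrite('pics/k2.png',cv2.resize(cv2.cvtColor(im,cv2.COLOR_RGB2BGR)[170:295,100:280],(720,500)))
E
```

```text
time_s: 4.08
tool_pos: [0.4732, -0.2756, 0.0569]
tool_rot: [180.0, -0.0, -13.2]
force: [-0.5, 0.1, 0.4]
grip_width: 0.05
grasp_force: 0.0
```

View pics/k2.png

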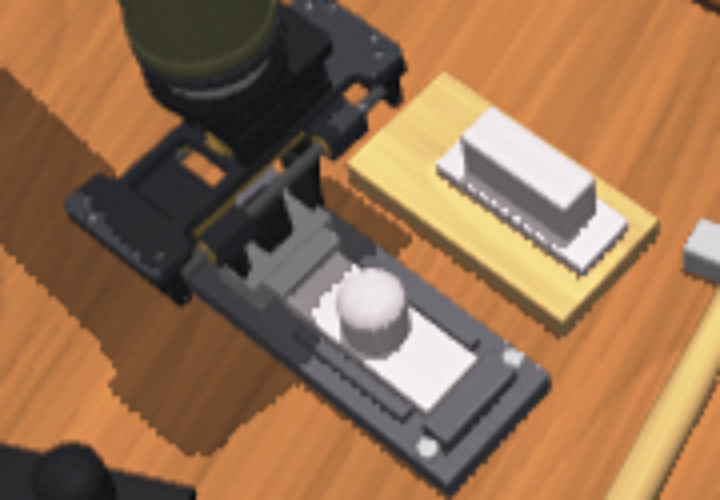

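The fingers straddle the black grip at crop (285,200), and nothing is in contact. Next I close on it and pull back.

```bash
python3 -m creep '0 0 0 0 .01;0 0 0 0 .01;0 0 0 0 .01;0 0 0 0 .01;0 0 0 0 .01' 12
```

```text
time_s: 4.75
tool_pos: [0.4733, -0.2744, 0.0568]
tool_rot: [-179.9, 0.0, -13.2]
force: [-0.2, 3.7, 2.3]
grip_width: 0.0219
grasp_force: 12.0
```

```bash
python3 -m creep '-.0058 .0014 0 0 .01;-.0058 .0014 0 0 .01;-.0058 .0014 0 0 .01;-.0058 .0014 0 0 .01;-.0058 .0014 0 0 .01;-.0058 .0014 0 0 .01;-.0058 .0014 0 0 .01;0 0 0 0 .01'
```

```text
time_s: 5.75
tool_pos: [0.4362, -0.2657, 0.0572]
tool_rot: [180.0, -0.5, -13.2]
force: [10.8, 1.1, -6.7]
grip_width: 0.0222
grasp_force: 12.0
```

```bash
python3 -m creep '-.003 .0007 0 0 .01;0 0 0 0 .01'; python3 -m creep '.004 -.001 0 0 .04;0 0 0 0 .05;0 0 .03 0 .05;0 0 .03 0 .05; 0 0 .03 0 .05;0 0 0 0 .05'
python3 - <<'E'
from m import *
im=shot('top','k3.png')
for n in('top','scene'):
    if n=='scene': cams.read_camera(n)
    for r in finder.tip_of('keeper_grip',n)[:1]: print(n,r['p'],r['xy'],w(n,r['xy'],.07))
E
```

```text
time_s: 6.0
tool_pos: [0.4348, -0.2653, 0.0576]
tool_rot: [180.0, -0.7, -13.2]
force: [14.5, -0.3, -7.8]
grip_width: 0.0217
grasp_force: 12.0
time_s: 6.75
tool_pos: [0.4339, -0.2674, 0.1488]
tool_rot: [179.9, -0.2, -13.3]
force: [0.2, 0.1, -0.4]
grip_width: 0.0498
grasp_force: 0.0
scene 0.63 [156.7, 217.7] [ 0.443415  -0.2706822  0.07     ]
```

```bash
python3 -m creep '.039 -.0088 0 0 .07;.039 -.0088 0 0 .07;.039 -.0089 0 0 .07;0 0 0 0 .07;0 0 0 0 .07'
python3 - <<'E'
from m import *
print(np.mean([get_obs()['tool_pos'] for _ in range(3)],0))
im=shot('scene','r.png');cv2.imwrite('pics/r2.png',cv2.resize(cv2.cvtColor(im,cv2.COLOR_RGB2BGR)[150:300,90:290],(800,600)))
E
```

```text
time_s: 7.58
tool_pos: [0.549, -0.292, 0.145]
tool_rot: [-180.0, 0.2, -13.2]
force: [-1.2, 0.7, -0.9]
grip_width: 0.0698
grasp_force: 0.0
[ 0.54904372 -0.29203289  0.14503193]
```

View pics/r2.png

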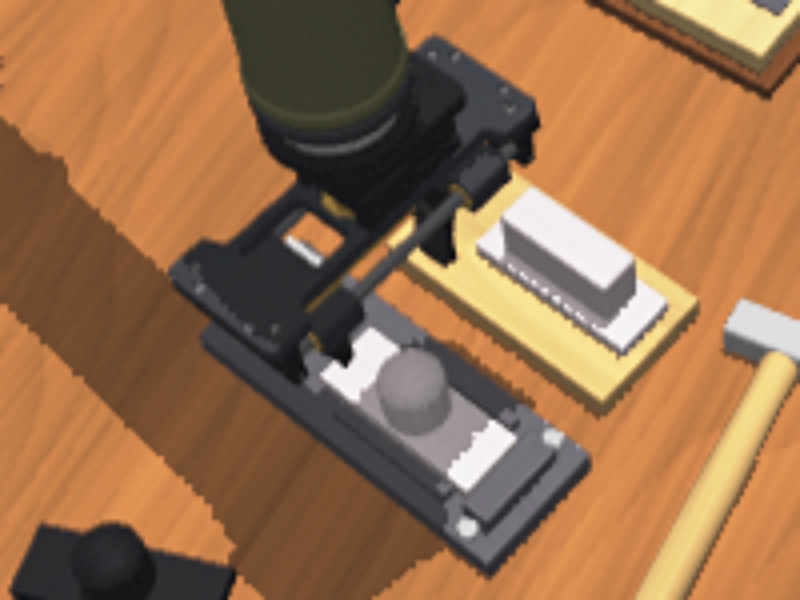

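```bash
python3 -m creep '.0025 -.001 -.03 0 .07;0 0 -.03 0 .07;0 0 -.025 0 .07;0 0 -.012 0 .07;0 0 -.008 0 .07;0 0 -.002 0 .07;0 0 0 0 .07'; python3 -m creep '0 0 0 0 .03;0 0 0 0 .03;0 0 0 0 .03;0 0 0 0 .03;0 0 0 0 .03;0 0 0 0 .03' 20
```

```text
time_s: 8.5
tool_pos: [0.5533, -0.2937, 0.0403]
tool_rot: [180.0, -0.1, -13.2]
force: [1.3, -0.0, 0.1]
grip_width: 0.0702
grasp_force: 0.0
time_s: 9.25
tool_pos: [0.5529, -0.2934, 0.0396]
tool_rot: [180.0, 0.0, -13.2]
force: [0.1, -1.0, 0.7]
grip_width: 0.0396
grasp_force: 20.0
```

```bash
python3 -m creep '0 0 0 0 .03;0 0 .004 0 .03;0 0 .008 0 .03;0 0 .015 0 .03;0 0 .03 0 .03;0 0 .03 0 .03;0 0 .03 0 .03;0 0 0 0 .03' 35; python3 -m creep '0 0 0 0 .03;0 0 0 0 .03'
python3 - <<'E'
from m import *
o=get_obs();print(o['force'],o['wrist_torque'],o['tool_pos'])
im=shot('scene','l.png');cv2.imwrite('pics/l2.png',cv2.resize(cv2.cvtColor(im,cv2.COLOR_RGB2BGR)[120:270,90:290],(800,600)))
z=o['tool_pos'][2]-.0396+.032
rects('scene',[('die_round',z)])
cams.read_camera('top');rects('top',[('die_round',z)])
E
```

```text
time_s: 10.25
tool_pos: [0.555, -0.2943, 0.1605]
tool_rot: [179.9, -0.4, -13.2]
force: [-0.2, 0.3, -3.3]
grip_width: 0.039
grasp_force: 35.0
time_s: 10.5
tool_pos: [0.5518, -0.293, 0.1548]
tool_rot: [-180.0, 0.2, -13.2]
force: [0.6, 0.0, -2.3]
grip_width: 0.0394
grasp_force: 35.0
[ 0.60880405  0.04493719 -2.25868967] [-0.03415003  0.04044277  0.02281973] [ 0.55179805 -0.29297885  0.15476133]
scene die_round 0.92 [199. 236.] c 575.0 -299.4 size 84.3 51.3 yaw -21.6
scene die_round 0.78 [201. 356.] c 724.2 -522.1 size 106.5 40.4 yaw -22.5
top die_round 0.78 [406. 269.] c 434.5 -425.6 size 70.1 34.7 yaw -2.2
top die_round 0.66 [413. 160.] c 675.7 -454.9 size 87.5 45.5 yaw -22.9
```

View pics/l2.png

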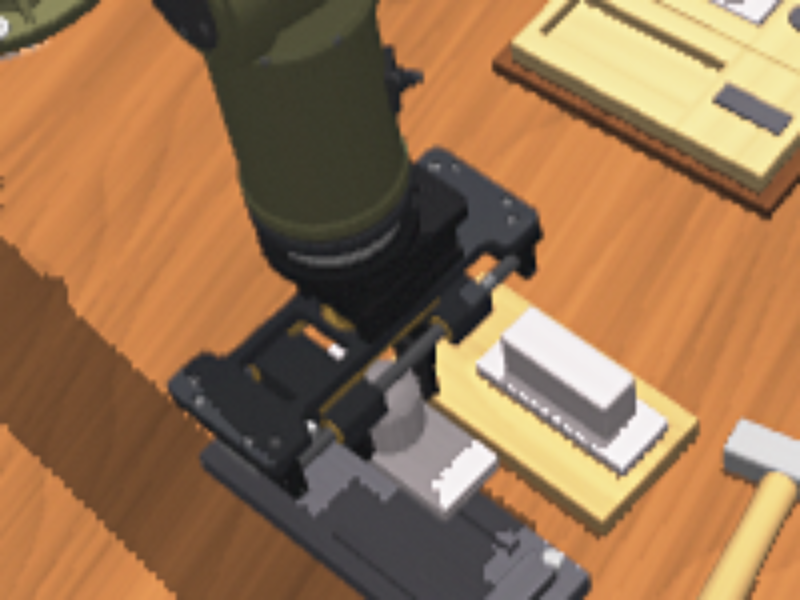

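Run:
```python
from h import *
u=np.array([.9736,-.2284]);v=np.array([.2284,.9736])
for q in((497,457),(441,505),(469,481)):
    p=w('scene',((q[0]+.5)/4-.5+90,(q[1]+.5)/4-.5+120),.1475)[:2]
    d=p-np.array([.5525,-.2935]);print(p,d@u,d@v)
```

```text
[ 0.61500419 -0.28773913] 0.059538300055583054 0.0198847450076672
[ 0.60258137 -0.32569223] 0.05611192489136719 -0.019903772874760778
[ 0.60874516 -0.30686118] 0.057811976728321564 -0.0001620517631471821
```

```bash
python3 -m creep '-.002 .025 0 0 .03;-.003 .055 0 .5 .03;-.003 .06 0 .5 .03;-.003 .06 0 .5 .03;-.003 .06 0 .5 .03;-.003 .06 0 .5 .03;-.003 .06 0 .5 .03;-.002 .06 0 .5 .03'; python3 -m creep '-.002 .06 0 .3 .03;-.001 .045 0 0 .03;0 .02 0 0 .03;0 0 0 0 .03;0 0 0 0 .03'
python3 - <<'E'
from h import *
for i in range(4):
    o=get_obs();print(o['tool_pos'],o['tool_rot']);
    if i<3: cams.read_camera('scene')
im=shot('scene','p.png');cv2.imwrite('pics/p2.png',cv2.resize(cv2.cvtColor(im,cv2.COLOR_RGB2BGR)[30:180,190:390],(800,600)))
E
```

```text
time_s: 11.7
tool_pos: [0.5296, 0.1496, 0.1569]
tool_rot: [180.0, -0.0, -9.6]
force: [1.3, -0.4, -3.0]
grip_width: 0.0393
grasp_force: 35.0
time_s: 12.32
tool_pos: [0.5277, 0.2703, 0.1564]
tool_rot: [179.9, 0.0, -9.5]
force: [0.2, -0.3, -2.4]
grip_width: 0.039
grasp_force: 35.0
[0.52767524 0.27030881 0.15638495] [ 1.79909591e+02  7.67928118e-04 -9.46662890e+00]
[0.52800808 0.26980639 0.15639397] [ 1.79910781e+02 -6.01263027e-03 -9.53063121e+00]
[0.52819777 0.26969549 0.15648718] [ 1.79924125e+02 -1.44354841e-02 -9.55916087e+00]
[0.52822992 0.2698333  0.15653657] [ 1.79939272e+02 -1.40785737e-02 -9.55907209e+00]
```

View pics/p2.png

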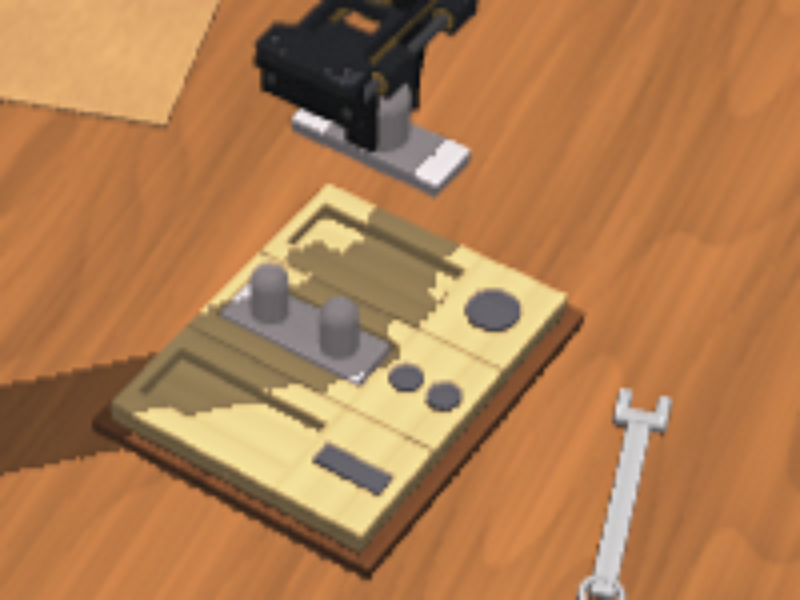

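```bash
python3 -m creep '-.001 .0023 -.03 0 .03;0 0 -.03 0 .03;0 0 -.025 0 .03;0 0 -.014 0 .03;0 0 -.005 0 .03;0 0 0 0 .03;0 0 0 0 .03'
python3 - <<'E'
from h import *
for i in range(3):
    o=get_obs();print(o['tool_pos'],o['force']);
    if i<2: cams.read_camera('scene')
im=shot('scene','q.png');cv2.imwrite('pics/q2.png',cv2.resize(cv2.cvtColor(im,cv2.COLOR_RGB2BGR)[60:135,240:340],(800,600),interpolation=cv2.INTER_CUBIC))
E
```

```text
time_s: 13.4
tool_pos: [0.5275, 0.2743, 0.0536]
tool_rot: [-179.9, -0.1, -9.4]
force: [0.2, -0.3, -3.1]
grip_width: 0.0394
grasp_force: 35.0
[0.52754374 0.27429669 0.05362679] [ 0.15174476 -0.29589139 -3.07634002]
[0.52751103 0.27422251 0.05359191] [-0.09570132  0.16301074 -3.05475972]
[0.52742329 0.27419964 0.05349715] [ 0.02439659 -0.24636113 -2.23442509]
```

View pics/q2.png

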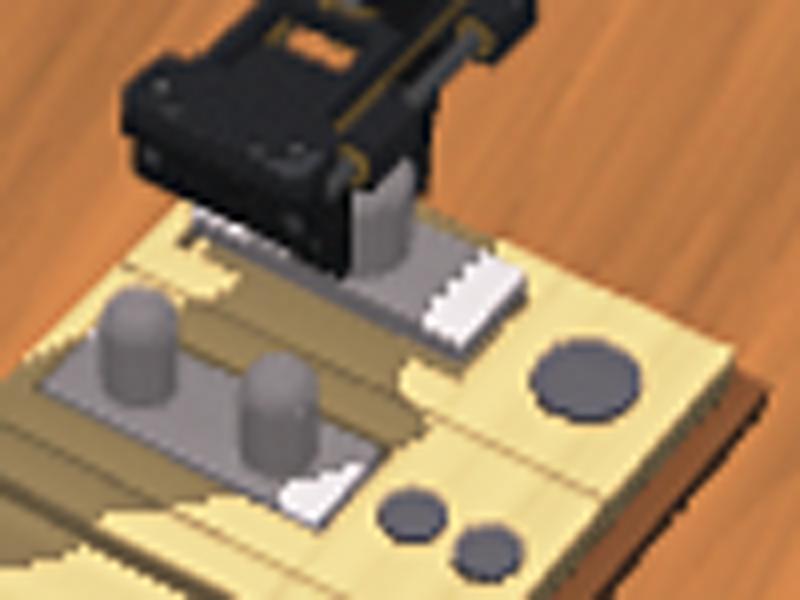

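```bash
python3 -m creep '0 -.0012 0 0 .03;0 0 -.003 0 .03;0 0 -.002 0 .03;0 0 -.002 0 .03;0 0 0 0 .03'
```

```text
time_s: 14.18
tool_pos: [0.5267, 0.2726, 0.0453]
tool_rot: [180.0, 0.0, -9.4]
force: [1.2, -0.2, -2.9]
grip_width: 0.0393
grasp_force: 35.0
```

```bash
python3 -m creep '0 0 -.002 0 .03;0 0 -.002 0 .03;0 0 -.002 0 .03;0 0 0 0 .03'
```

```text
time_s: 14.68
tool_pos: [0.5267, 0.2725, 0.0393]
tool_rot: [180.0, 0.0, -9.4]
force: [-0.8, -0.2, -2.1]
grip_width: 0.0392
grasp_force: 35.0
```

```bash
python3 -m creep '0 0 -.001 0 .03;0 0 -.0007 0 .03;0 0 0 0 .03'
```

```text
time_s: 15.05
tool_pos: [0.5268, 0.2726, 0.0378]
tool_rot: [180.0, 0.0, -9.4]
force: [0.8, -0.5, -2.2]
grip_width: 0.0393
grasp_force: 35.0
```

```bash
python3 -m creep '0 0 -.0007 0 .03;0 0 0 0 .03'; python3 -m creep '0 0 -.0007 0 .03;0 0 0 0 .03'
```

```text
time_s: 15.3
tool_pos: [0.5269, 0.2727, 0.0377]
tool_rot: [180.0, -0.0, -9.4]
force: [-2.2, -0.9, 2.2]
grip_width: 0.039
grasp_force: 35.0
time_s: 15.55
tool_pos: [0.5269, 0.2727, 0.0376]
tool_rot: [180.0, -0.0, -9.4]
force: [-3.9, -2.0, 6.4]
grip_width: 0.039
grasp_force: 35.0
```

```bash
python3 -m creep '0 0 0 0 .06;0 0 0 0 .06;0 0 0 0 .06;0 0 .02 0 .06;0 0 .04 0 .06;0 0 .05 0 .06;.007 -.04 .01 -.4 .06;.008 -.058 0 -.5 .06' ; python3 -m creep '.008 -.058 0 -.5 .06;.008 -.058 0 -.5 .06;.008 -.058 0 -.5 .06;.008 -.058 0 -.5 .06;.008 -.058 0 -.5 .06;.0085 -.0557 0 -.4 .06;0 0 0 0 .06;0 0 0 0 .06'
python3 - <<'E'
from h import *
o=get_obs();print(o['tool_pos'],o['tool_rot'])
a=cv2.cvtColor(shot('scene','f.png'),cv2.COLOR_RGB2BGR);b=cv2.cvtColor(shot('top','f2.png'),cv2.COLOR_RGB2BGR)
A=cv2.resize(a[55:205,140:340],(800,600))[:,:]
B=cv2.resize(b[165:285,100:200],(400,480)); C=cv2.resize(a[170:290,120:220],(400,480))
cv2.imwrite('pics/f3.png',np.hstack([B,C]))
E
```

```text
time_s: 16.55
tool_pos: [0.5429, 0.1766, 0.1599]
tool_rot: [-179.8, -0.3, -10.1]
force: [0.3, -0.4, -0.6]
grip_width: 0.0599
grasp_force: 0.0
time_s: 17.55
tool_pos: [0.5907, -0.1704, 0.1575]
tool_rot: [-179.9, -0.1, -13.2]
force: [-0.3, 0.7, 0.5]
grip_width: 0.0596
grasp_force: 0.0
[ 0.59070116 -0.17036419  0.15746166] [-1.79942265e+02 -5.23594261e-02 -1.32178827e+01]
```

View pics/f3.png

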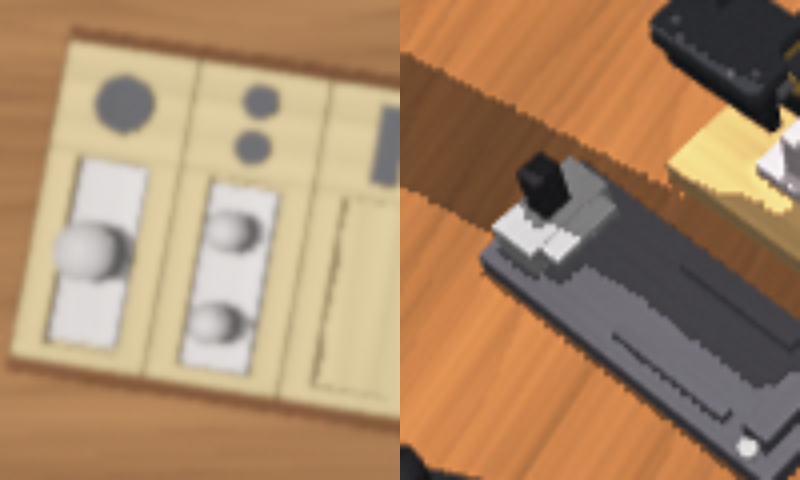

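The left half shows the round die seated in the disc-labelled bay, with its post at (90,250). The right half shows the keeper slid back to the plate's end, with its grip at (543,185). Next is the bar die.

```bash
python3 -m creep '0 0 -.03 0 .06;0 0 -.03 0 .06;0 0 -.03 0 .06;0 0 -.015 0 .06;0 0 -.01 0 .06;0 0 -.0025 0 .06;0 0 0 0 .06'; python3 -m creep '0 0 0 0 .02;0 0 0 0 .02;0 0 0 0 .02;0 0 0 0 .02;0 0 0 0 .02;0 0 0 0 .02' 35
```

```text
time_s: 18.52
tool_pos: [0.5909, -0.1711, 0.0398]
tool_rot: [180.0, -0.1, -13.2]
force: [-0.0, -0.3, -0.0]
grip_width: 0.06
grasp_force: 0.0
time_s: 19.27
tool_pos: [0.5903, -0.1713, 0.0391]
tool_rot: [180.0, -0.0, -13.2]
force: [0.1, -0.4, 1.3]
grip_width: 0.0297
grasp_force: 35.0
```

```bash
python3 -m creep '0 0 .004 0 .02;0 0 .008 0 .02;0 0 .015 0 .02;0 0 .03 0 .02;0 0 .03 0 .02;0 0 .03 0 .02;-.008 .02 0 .3 .02;-.0175 .05 0 .7 .02'; python3 -m creep '-.0185 .053 0 .8 .02;-.0185 .053 0 .8 .02;-.0175 .05 0 .7 .02;-.01 .03 0 .5 .02;-.004 .01 0 0 .02;0 0 0 0 .02;0 0 0 0 .02'
python3 - <<'E'
from h import *
for i in range(3):
    o=get_obs();print(o['tool_pos'],o['tool_rot']);
    if i<2: cams.read_camera('scene')
im=shot('scene','b.png');cv2.imwrite('pics/b2.png',cv2.resize(cv2.cvtColor(im,cv2.COLOR_RGB2BGR)[50:170,180:340],(800,600)))
E
```

```text
time_s: 20.27
tool_pos: [0.5639, -0.1017, 0.1552]
tool_rot: [180.0, 0.0, -12.4]
force: [0.1, 1.4, -3.2]
grip_width: 0.0299
grasp_force: 35.0
time_s: 21.15
tool_pos: [0.4965, 0.0933, 0.1556]
tool_rot: [180.0, 0.0, -9.6]
force: [-0.3, -0.6, -3.6]
grip_width: 0.0299
grasp_force: 35.0
[0.49650283 0.09332655 0.15558184] [ 1.79952844e+02  2.20138031e-02 -9.55028658e+00]
[0.49662585 0.09323327 0.15565794] [ 1.79966093e+02  2.22132044e-02 -9.57859459e+00]
[0.49666501 0.09339835 0.15572058] [ 1.79978429e+02  2.25192974e-02 -9.57167151e+00]
```

View pics/b2.png

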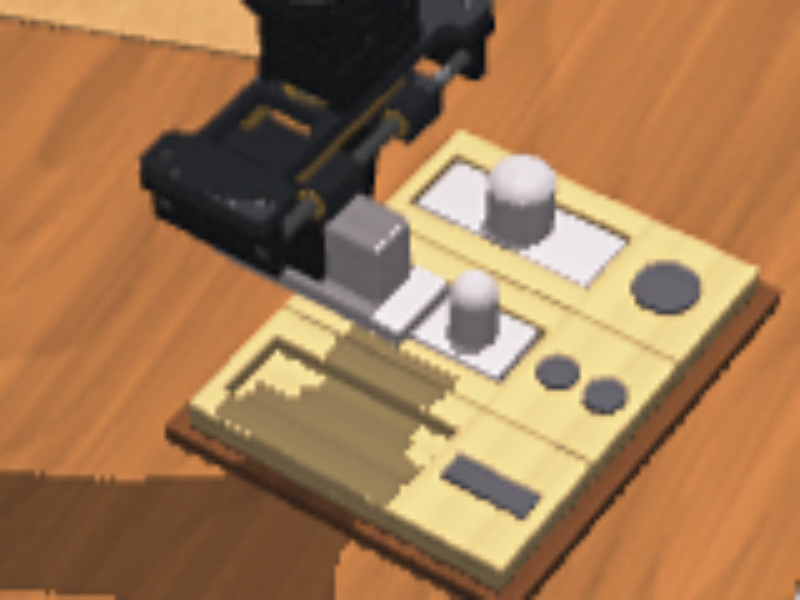

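```bash
python3 -m creep '0 0 -.03 0 .02;0 0 -.03 0 .02;0 0 -.025 0 .02;0 0 -.013 0 .02;0 0 -.005 0 .02;0 0 0 0 .02;0 0 0 0 .02'; python3 -m creep '0 0 0 0 .02;0 0 0 0 .02'
```

```text
time_s: 22.18
tool_pos: [0.4972, 0.0951, 0.0539]
tool_rot: [-180.0, -0.1, -9.4]
force: [0.1, -0.5, -4.5]
grip_width: 0.0295
grasp_force: 35.0
time_s: 22.42
tool_pos: [0.4966, 0.095, 0.0534]
tool_rot: [180.0, -0.0, -9.4]
force: [0.2, 0.0, -2.9]
grip_width: 0.0298
grasp_force: 35.0
```

On target. Lowering.

```bash
python3 -m creep '0 0 -.003 0 .02;0 0 -.002 0 .02;0 0 -.002 0 .02;0 0 0 0 .02'
```

```text
time_s: 22.92
tool_pos: [0.4961, 0.095, 0.0457]
tool_rot: [180.0, 0.0, -9.4]
force: [0.9, 0.4, -3.1]
grip_width: 0.03
grasp_force: 35.0
```

```bash
python3 -m creep '0 0 -.002 0 .02;0 0 -.002 0 .02;0 0 -.002 0 .02;0 0 -.0015 0 .02;0 0 0 0 .02'
```

```text
time_s: 23.55
tool_pos: [0.4962, 0.095, 0.0383]
tool_rot: [180.0, 0.0, -9.4]
force: [-0.3, -0.2, -4.0]
grip_width: 0.0299
grasp_force: 35.0
```

```bash
python3 -m creep '0 0 -.0007 0 .02;0 0 0 0 .02'; python3 -m creep '0 0 -.0007 0 .02;0 0 0 0 .02'
```

```text
time_s: 23.8
tool_pos: [0.4963, 0.095, 0.0378]
tool_rot: [180.0, 0.0, -9.4]
force: [-0.6, -0.7, -2.8]
grip_width: 0.0294
grasp_force: 35.0
time_s: 24.05
tool_pos: [0.4964, 0.095, 0.0371]
tool_rot: [180.0, 0.0, -9.4]
force: [-0.0, -0.3, -3.4]
grip_width: 0.03
grasp_force: 35.0
```

```bash
python3 -m creep '0 0 -.0007 0 .02;0 0 0 0 .02'; python3 -m creep '0 0 -.0005 0 .02;0 0 0 0 .02'
```

```text
time_s: 24.3
tool_pos: [0.4964, 0.095, 0.0371]
tool_rot: [180.0, 0.0, -9.4]
force: [-4.0, -1.0, 4.9]
grip_width: 0.03
grasp_force: 35.0
time_s: 24.55
tool_pos: [0.4964, 0.095, 0.037]
tool_rot: [179.9, 0.0, -9.4]
force: [-4.8, -1.6, 9.6]
grip_width: 0.0297
grasp_force: 35.0
```

Contact felt and the die is seated. Now I release it, retreat and check.

```bash
python3 -m creep '0 0 0 0 .05;0 0 0 0 .05;0 0 0 0 .05;0 0 .02 0 .05;0 0 .04 0 .05;0 0 .06 0 .05;0 -.05 .03 0 .05;0 -.05 0 0 .05'; python3 -m creep '0 -.06 0 0 .05;0 -.06 0 0 .05;0 0 0 0 .05;0 0 0 0 .05'
python3 - <<'E'
from m import *
a=cv2.cvtColor(shot('scene','z.png'),cv2.COLOR_RGB2BGR);b=cv2.cvtColor(shot('top','z2.png'),cv2.COLOR_RGB2BGR)
cv2.imwrite('pics/z3.png',np.hstack([cv2.resize(b[165:285,100:220],(400,400)),cv2.resize(a[65:185,210:330],(400,400))]))
rects('top',[('die_bar',.03),('die_round',.03),('die_pair',.03)])
E
```

```text
time_s: 25.55
tool_pos: [0.4985, -0.0057, 0.1892]
tool_rot: [180.0, -0.4, -9.3]
force: [0.4, -0.9, -0.7]
grip_width: 0.0498
grasp_force: 0.0
time_s: 26.05
tool_pos: [0.4964, -0.1243, 0.1857]
tool_rot: [-179.9, 0.0, -9.4]
force: [-0.0, 1.1, -1.0]
grip_width: 0.0501
grasp_force: 0.0
top die_bar 0.88 [192. 239.] c 497.7 94.7 size 119.1 44.3 yaw -9.4
top die_round 0.92 [411. 166.] c 685.0 -487.8 size 118.3 48.8 yaw -21.5
top die_round 0.89 [121. 231.] c 528.4 276.6 size 118.6 52.7 yaw -9.6
top die_pair 0.78 [157. 233.] c 510.3 184.7 size 120.2 46.2 yaw -9.2
```

View pics/z3.png

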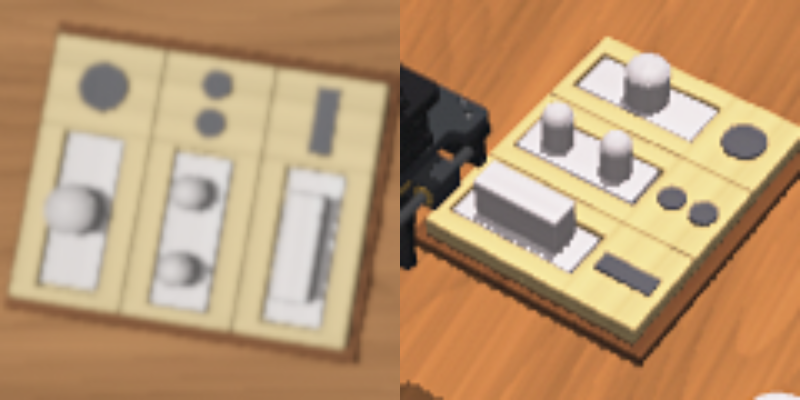

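Both dies lie flat in their matching bays: the round die at (75,210) and the bar die at (305,245) in the left half. The keeper was seen back at the plate's end. I'm handing in.

```bash
python3 -c "
from cell import ticket;print(ticket.sign_off())"
```

```text
the job is handed in; nothing more can be done
None
```

The keeper is slid right back, and the round and bar dies lie flat in the bays labelled with their shapes; the job was handed in at about 26 s, and no verdict came back.

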